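# Slide the pin box cover off its tiled step and close the hair pin box

## Task

The flat steel cover of the hair pin box lies in the shallow channel on top of the little tiled step, too low between the side strips to be gripped there. Slide it along the channel until its end sticks out over the step's open edge on the robot's side, pinch the overhanging end by its two long sides, and lay the cover flat and square on the open hair pin box so that it closes it, then let go. Do not let the cover fall onto the ledge, and leave the soap and its tray, the hair rollers, the cream jar and the comb where they are.

Things in the scene. Friction and masses are not known exactly. Their poses are not given: they have to be found in the camera images.
- cover_center (a point): Centre (half-way up) of the loose flat cover: plain stainless plate 140 (x) x 60 (y) x 6 mm, about 85 to 170 g. It starts lying flat in the step's channel, wholly on the step, long side along the channel (within 0.03 rad; x away from the robot). Ordinary friction: a few newtons on its rear end slide it.
- step: Fixed tiled step 200 (x) x 86 mm (y). Origin under its centre, on the ledge. x runs along the channel, away from the robot (turned up to 0.35 rad): open edge on the robot's side at x = -100 mm, rear edge at +100 mm, both ends without a stop. Flat channel floor 70 mm up; two side strips 8 mm wide, tops 82 mm up, leave a 70 mm wide channel (5 mm beside the cover on each side).
- pinbox_rim (a point): Centre of the open mouth of the hair pin box, at rim height, 45 mm above the ledge. Loose open stainless box 128 (x, long) x 46 (y) x 45 mm high, walls 4 mm, 0.5 kg, left or right of the step. The closed cover's centre is 3 mm above this point, long side along the box's x (either way round), standing out 6 mm at each end and 7 mm at each side.
- soap_tray: Cracked green ceramic soap tray 120 x 80 x 20 mm between step and box; origin at the centre of its underside. Leave alone.
- soap: Bar of soap 70 x 45 x 22 mm in the soap tray (its top 28 mm above the ledge); origin under its centre. Leave alone.
- roller_low: Lower of two stacked upright hair rollers, 52 mm diameter, 65 mm high; origin under its centre. Leave alone.
- roller_top: Upper of the two stacked rollers, same size (stack 130 mm high), behind the step and the box; origin under its centre. Leave alone.
- cream_jar: Low cream jar, 72 mm diameter, 55 mm high, at the right side; origin under its centre. Leave alone.
- comb: Flat black comb 170 x 42 x 6 mm at the right side; origin under its centre. It has nothing to do with the pin box. Leave alone.
- waste_bin: Fixed blue tilt-out waste bin, 240 mm wide, about 270 mm deep with its tilted front, 260 mm high, at the left side; origin under the centre of its 200 x 240 mm body. Keep clear.
Mind the look-alikes: they are no part of the job. There is more than one size of the part that bears cover_center; the job needs the largest.

How it is judged:
By the outcome, as a careful person would: the job done as asked, in the order asked, and still so for the second after the job is handed in, with the robot touching nothing.
It also fails if it takes over 64 s, if anything falls off the work surface, if the arm or the gripper's body presses on something with over 40 N, if the wrist force passes 120 N, or if a joint passes its speed limit or range.

## Robot

A 6-joint arm with a two-finger parallel gripper is mounted at the origin on the work surface. World frame = base frame: x ahead of the robot, y to its left, z up, the work surface at z = 0. Lengths are in m, angles in rad, forces in N, time in s.
With the tool pointing down it reaches from about 0.35 to 0.775 m from the base axis. Payload 7.3 kg.
Tool frame: the origin (TCP) lies at the very end of the fingers, on their centre line; the grasp point (between the pads) lies 19 mm behind it (robot.pinch_z is the distance from the TCP to the grasp point, in m); z points along the fingers, y is the line along which they close (so a half turn about z gives the same grasp; the last joint's range is limited). The gripper opens to 92 mm and grips with 3 to 60 N. Pads are 19 mm wide; open, the fingers measure 130 mm over their backs; the gripper's body (75 mm by 190 mm) begins 47 mm behind the grasp point.
Start: joints at [0.957, 0.342, 1.524, -0, 1.275, -0.146], TCP at [0.237, 0.469, 0.227] pointing down, gripper open.
Joint ranges: [-2.53, 2.53], [-0.77, 2.02], [0.04, 2.7], [-1, 4.14], [0.28, 2.66], [-3.11, 3.11]. Speed limits (rad/s): [2.57, 2.57, 3.14, 3.14, 3.14, 3.14].

## Interface

Orientations are given as [roll, pitch, yaw] about the fixed x, y, z axes, in that order (R = Rz(yaw) Ry(pitch) Rx(roll)).
In Python, from cell import robot gives the robot as it stands.
- The arm moves only by the tool move_arm, never from a script. Its argument "motion" is a list of rows, each a list of 6 numbers: the shift along the tool's x, y, z in units of 0.1 m (1.0 is 0.1 m), then the turn, a rotation vector about the tool's x, y, z in units of pi rad (1.0 is pi rad). In form: [[dx, dy, dz, rx, ry, rz], ...]. A call has 1 to 12 rows; each row is the pose to reach, as a shift and turn from the pose commanded when the call began, along the tool's axes at that moment, turning the shorter way round; what a row does not reach only later rows make up. A row lasts 1/8 s, in which the tool goes at most 62.5 mm and 10.7 degrees, less where a joint would pass 70% of its speed; a pose out of reach is approached as far as the arm can. A call with a number of a shift or a turn outside -1 to 1 is refused whole. A call with a gripper value outside its range is refused whole. "fingers" is the opening, from -1 (shut) to 1 (fully open), set as the call begins (left out, the last holds). The fingers move at their own pace and stop on an object; "newtons" is the grip in N (left out, the last holds). Time passes only in rows, so rows that repeat a pose let the fingers close. It gives the time, the measured TCP pose, the force, the opening and the grip force at its end, in the units of the state.
- robot.observe(): the state, without advancing time (a new reading comes with each control period).
- robot.read_camera(name): name is "side" or "top" or "wrist"; returns a dict with "image" (480x640x3 uint8, red, green, blue), "range_z" (480x640 float32, m along the optical axis (not along the pixel's ray), 0 where there is no reading), "vfov" (degrees; the focal length in pixels is half the picture's height over the tangent of half this angle, whatever the lens; pixels are square), "cx", "cy" (the principal point, pixels), "k1" (the pictures are not rectified: a ray, as slopes to the right and down, at radius r is drawn at 1 + k1 r^2 times it, then the intrinsics apply), "extrinsics" (4x4, takes a point from camera to world coordinates); the wrist camera has in their place "hand_eye" (4x4, takes a point from camera to tool coordinates, whose origin is the TCP and whose axes are the flange's). Camera axes: x right, y up, looking along -z (the intrinsics and any distortion apply to the point x, -y, -z); pixel columns grow to the right and rows downward; lengths in m; the calibration is good to about 2 mm. A picture is of the moment at which its call begins: read the wrist's pose just before it.
- robot.hand_in(): hands the job in; it is judged then, once.
The state is a dict: "time": time; "qpos": joint angles; "qvel": joint speeds; "joint_efforts": joint torques, N m; "tool_pos": TCP position; "tool_rot": TCP orientation; "contact_force": force on the tool from outside, world axes, zero at the start; "torque": the same for the moment, N m; "opening": finger opening in m; "grip_force": force on a finger pad.
Only numpy, scipy, OpenCV 4.12 (cv2) and the standard library are available. Lean on these libraries where they do the work, as an engineer would, in place of code of your own. Each camera call takes 0.05 s, during which the arm holds its last target. There are 200 camera calls.

## Working session

There is one attempt and no reset: what is moved stays moved. The work goes in short steps, Python scripts to look and compute and a tool call to move; the robot and the scene stay as the last step left them, time stands still between calls to the robot, and variables do not carry over. Pictures are saved under pics/ and viewed, at most 10 in all, crops included, and the job is handed in when it is done.

Besides the shell and the picture viewer there is one more tool, called after "Call:" as a command line: name --pt "numbers of a row" for each row, then --argument value for the rest. move_arm: Moves the arm, as the interface text tells. Shifts and turns lie within -1 to 1; 1 stands for 0.1 m of shift or pi rad of turn. Its arguments: {"type":"object","properties":{"motion":{"type":"array"},"fingers":{"type":"number"},"newtons":{"type":"number"}},"required":["motion"]}

```bash
ls; mkdir -p pics
cat > h.py <<'E'
import numpy as np, cv2
from scipy.spatial.transform import Rotation as R
from cell import robot
def cam(n):
    s=robot.observe(); c=robot.read_camera(n)
    if n=="wrist":
        T=np.eye(4);T[:3,:3]=R.from_euler('xyz',s['tool_rot']).as_matrix();T[:3,3]=s['tool_pos']
        c['extrinsics']=T@np.array(c['hand_eye'])
    return c
def cloud(c):
    h,w=c['range_z'].shape; f=h/2/np.tan(np.radians(c['vfov'])/2)
    K=np.array([[f,0,c['cx']],[0,f,c['cy']],[0,0,1.]])
    v,u=np.mgrid[:h,:w].astype(np.float64)
    p=cv2.undistortPoints(np.stack([u.ravel(),v.ravel()],1)[:,None],K,np.array([c['k1'],0,0,0.]))[:,0]
    z=c['range_z'].ravel().astype(float)
    P=np.stack([p[:,0]*z,-p[:,1]*z,-z],1)
    E=np.array(c['extrinsics']); W=P@E[:3,:3].T+E[:3,3]
    W[z==0]=np.nan
    return W.reshape(h,w,3)
def save(n,im): cv2.imwrite(f'pics/{n}.png',cv2.cvtColor(im,cv2.COLOR_RGB2BGR))
E
python3 - <<'E'
from h import *
print(robot.observe())
for n in('top','side'):
    c=cam(n); save(n,c['image']); W=cloud(c); np.savez(f'{n}.npz',W=W,im=c['image']); print(n,c['vfov'],c['k1'],np.array(c['extrinsics']).round(2).tolist())
E
```

```text
pics
{'time': 0.0, 'qpos': array([ 9.56964132e-01,  3.42711564e-01,  1.52502865e+00,  6.69164590e-06,
        1.27541721e+00, -1.45991863e-01]), 'qvel': array([-2.10310035e-03,  8.22197656e-04,  3.91505383e-05, -3.09781211e-04,
        1.48282448e-03,  1.21859630e-03]), 'joint_efforts': array([ 2.64350012e-03, -4.31240666e+01, -2.44222730e+01,  7.18633225e-02,
        5.56501374e-02, -1.46854982e-04]), 'tool_pos': array([0.23648464, 0.46825279, 0.22604671]), 'tool_rot': array([-3.14004546e+00, -2.33963399e-04,  2.67375019e+00]), 'contact_force': array([-0.20518084,  0.59171866,  0.95841624]), 'torque': array([-0.00573405,  0.02365741,  0.04297092]), 'grip_force': 0.0, 'opening': 0.09175697183025255}
top 54.87043329683464 -0.08241421356704244 [[-0.07, 0.97, -0.22, 0.31], [-1.0, -0.07, 0.01, 0.05], [-0.01, 0.22, 0.98, 1.27], [0.0, 0.0, 0.0, 1.0]]
side 43.07590873092835 -0.08567349304138867 [[-0.99, 0.11, -0.09, 0.42], [-0.15, -0.71, 0.69, 1.06], [0.01, 0.69, 0.72, 1.15], [0.0, 0.0, 0.0, 1.0]]
```

View pics/top.png

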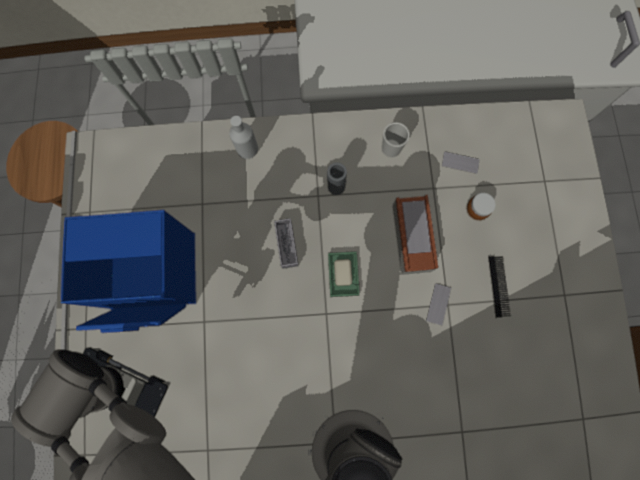

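View pics/side.png

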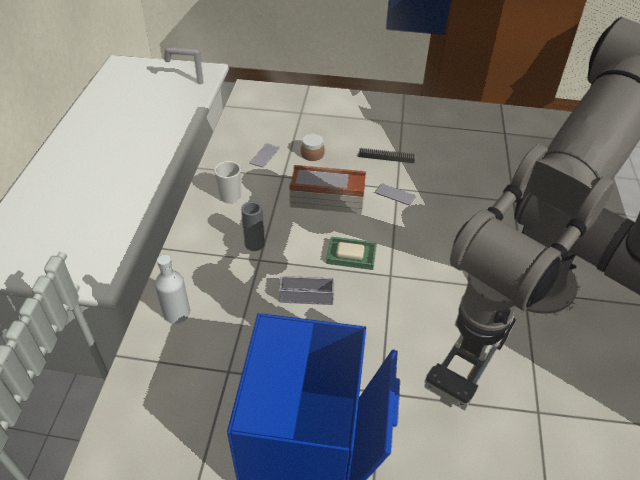

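Top view: the candidates for the cover are the plate in the step's channel (416,228) and loose plates at (460,161) and (438,303). I take the one in the channel, which looks largest, and will check it by size and in a crop. The open box is at (287,243), the tray at (345,272) and the rollers at (337,180).

Run:
```python
from h import *
d=np.load('top.npz');W=d['W'];im=d['im']
def rect(name,u0,u1,v0,v1,z0,z1,extra=None):
    S=W[v0:v1,u0:u1];I=im[v0:v1,u0:u1].astype(int)
    m=(S[...,2]>z0)&(S[...,2]<z1)
    if extra is not None:m&=extra(I)
    p=S[m]; r=cv2.minAreaRect((p[:,:2]*1000).astype(np.float32))
    print(name,len(p),np.round(r[0],1),np.round(r[1],1),round(r[2],1),'z',np.median(p[:,2]).round(4),'corners',cv2.boxPoints(r).round(0).tolist())
red=lambda I:I[...,0]>I[...,2]+40
gray=lambda I:abs(I[...,0]-I[...,2])<25
S=W[190:280,390:445];print(np.histogram(S[...,2],bins=np.arange(-.01,.1,.005)))
rect('step',388,448,188,282,.076,.09,red)
rect('cover',388,448,188,282,.06,.082,lambda I:gray(I)&(I.sum(-1)>150))
rect('plateA',438,485,148,176,.003,.02); rect('plateB',424,455,280,327,.003,.02)
rect('box',270,305,212,272,.038,.055)
rect('tray',325,365,245,300,.012,.04)
rect('soap',325,365,245,300,.024,.04)
rect('rollers',322,352,160,200,.12,.14)
rect('jar',460,500,188,222,.045,.07); 
rect('ledge',200,260,330,380,-.02,.02)
a=cv2.resize(im[180:290,380:455],None,fx=5,fy=5,interpolation=cv2.INTER_CUBIC);save('crop1',a)
```

```text
(array([  40,  870, 1164,   96,   29,   21,   38,   27,   31,   22,   37,
         27,   32,   30,   35,  350,  735,  881,  417,   50,    0]), array([-0.01 , -0.005,  0.   ,  0.005,  0.01 ,  0.015,  0.02 ,  0.025,
        0.03 ,  0.035,  0.04 ,  0.045,  0.05 ,  0.055,  0.06 ,  0.065,
        0.07 ,  0.075,  0.08 ,  0.085,  0.09 ,  0.095]))
step 421 [ 550.  -210.4] [194.6  86.1] 0.8 z 0.0824 corners [[452.0, -169.0], [453.0, -255.0], [648.0, -252.0], [647.0, -166.0]]
cover 1223 [ 552.  -210.3] [201.2  87.5] 1.1 z 0.0761 corners [[451.0, -168.0], [452.0, -256.0], [653.0, -252.0], [652.0, -165.0]]
plateA 504 [ 767.4 -383. ] [140.6  85.3] 85.6 z 0.0055 corners [[719.0, -450.0], [805.0, -456.0], [815.0, -316.0], [730.0, -310.0]]
plateB 610 [ 367.1 -266.7] [ 83.1 125. ] 83.2 z 0.0051 corners [[300.0, -301.0], [424.0, -315.0], [434.0, -233.0], [310.0, -218.0]]
box 208 [555.8 139. ] [128.6  46.3] 5.8 z 0.0449 corners [[490.0, 155.0], [494.0, 109.0], [622.0, 123.0], [617.0, 169.0]]
tray 758 [462.8 -12.2] [ 80.9 120.7] 89.2 z 0.0236 corners [[402.0, -52.0], [523.0, -53.0], [524.0, 27.0], [403.0, 29.0]]
soap 370 [461.9 -11. ] [115.   74.5] 0.5 z 0.0278 corners [[404.0, 26.0], [405.0, -49.0], [520.0, -48.0], [519.0, 27.0]]
rollers 172 [716.5 -10.1] [50.4 50.5] 54.8 z 0.1296 corners [[681.0, -16.0], [723.0, -45.0], [752.0, -4.0], [710.0, 25.0]]
jar 408 [ 622.3 -410.2] [59.2 64.3] 11.9 z 0.0552 corners [[587.0, -385.0], [600.0, -448.0], [658.0, -436.0], [645.0, -373.0]]
ledge 2989 [267.5 310. ] [163.9 129.4] 86.8 z 0.0003 corners [[198.0, 232.0], [327.0, 225.0], [337.0, 388.0], [208.0, 395.0]]
```

View pics/crop1.png

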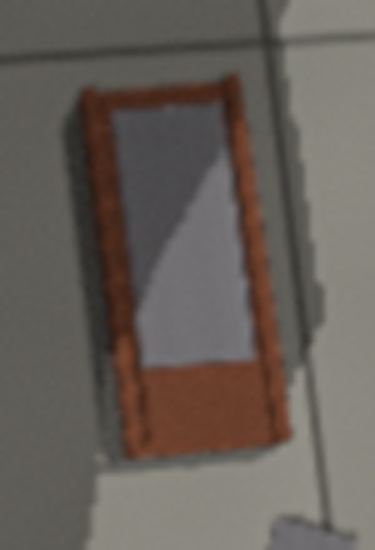

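The crop shows the wide plate in the red channel, from about px (402,201) to (431,253) in the full picture. It nearly fills the channel, so it is the largest of the three. Next I fit the step and cover and check the bin clearance.

```bash
cat >> h.py <<'E'
def go(p,yaw):
    s=robot.observe();M=R.from_euler('xyz',s['tool_rot'])
    d=M.inv().apply(np.array(p)-s['tool_pos'])*10
    rv=(M.inv()*R.from_euler('xyz',[np.pi,0,yaw])).as_rotvec()/np.pi
    print('at',np.round(s['tool_pos'],4),np.round(s['tool_rot'],4),'shift',d.round(3),'turn',rv.round(4))
E
python3 - <<'E'
from h import *
d=np.load('top.npz');W=d['W'];im=d['im'].astype(int)
for n,(u,v) in dict(rl=(402,202),rr=(425,201),fr=(431,252),fl=(408,253)).items(): print(n,W[v,u].round(3))
bm=(im[...,2]>im[...,0]+40)&(W[...,2]>.02); p=W[bm]; print('bin',np.nanmin(p,0),np.nanmax(p,0))
p=p[p[:,1]<.32];print(len(p), p[:,0].min(), p[:,0].max())
go([.25,.25,.23],3.16)
E
```

```text
rl [ 0.638 -0.182  0.069]
rr [ 0.634 -0.242  0.082]
fr [ 0.496 -0.244  0.072]
fl [ 0.498 -0.183  0.074]
bin [0.33974367 0.39471513 0.02006744] [0.60687145 0.63835108 0.26561019]Traceback (most recent call last):
  File "<stdin>", line 5, in <module>
    return umr_minimum(a, axis, None, out, keepdims, initial, where)
ValueError: zero-size array to reduction operation minimum which has no identity
```

Call:
move_arm --pt "-0.3 -0.5 0 0 0 -0.05" --pt "-0.5 -1 0 0 0 -0.1" --pt "-0.6 -1 0 0 0 -0.155" --pt "-0.6 -1 0 0 0 -0.155" --fingers -1

```text
time: 0.6
tool_pos: [0.2455, 0.3519, 0.2268]
tool_rot: [3.141, 0.0, -3.126]
contact_force: [-0.5, 0.4, -0.0]
opening: 0.0567
grip_force: 0.0
```

Call:
move_arm --pt "-0.2 -0.6 0 0 0 0" --pt "-0.5 -1 0 0 0 0" --pt "-0.5 -1 0 0 0 0"

```text
time: 0.98
tool_pos: [0.2986, 0.2519, 0.2267]
tool_rot: [-3.141, 0.0, -3.131]
contact_force: [-0.9, 0.3, -0.7]
opening: 0.0263
grip_force: 0.0
```

Call:
move_arm --pt "-0.6 -0.6 0 0 0 0" --pt "-1 -1 0 0 0 0" --pt "-1 -1 0 0 0 0"

```text
time: 1.35
tool_pos: [0.4008, 0.1545, 0.2264]
tool_rot: [3.141, -0.0, -3.128]
contact_force: [-0.5, 1.6, 0.6]
opening: 0.0005
grip_force: 0.0
```

Call:
move_arm --pt "-0.6 -0.6 0 0 0 0" --pt "-0.8 -1 0 0 0 0" --pt "-0.8 -1 0 0 0 0"

```text
time: 1.72
tool_pos: [0.4823, 0.0556, 0.226]
tool_rot: [3.141, -0.001, -3.128]
contact_force: [-0.3, 1.4, -0.2]
opening: 0.0004
grip_force: 0.0
```

Call:
move_arm --pt "0 -0.6 0 0 0 0" --pt "0 -1 0 0 0 0" --pt "0 -1 0 0 0 0"

```text
time: 2.1
tool_pos: [0.4825, -0.043, 0.2265]
tool_rot: [3.141, -0.001, -3.126]
contact_force: [0.3, 0.4, -0.8]
opening: 0.0004
grip_force: 0.0
```

Call:
move_arm --pt "0 -0.6 0 0 0 0" --pt "0 -1 0 0 0 0" --pt "0 -1 0 0 0 0" --pt "0 -1 0 0 0 0"

```text
time: 2.6
tool_pos: [0.4848, -0.1408, 0.2265]
tool_rot: [3.14, -0.0, -3.122]
contact_force: [0.7, 0.7, 0.8]
opening: 0.0004
grip_force: 0.0
```

Run:
```python
from h import *
print(robot.observe()['time'])
go([.52,-.21,.23],3.16)
c=cam('wrist');save('w1',c['image']);W=cloud(c);np.savez('w1.npz',W=W,im=c['image'])
print(np.nanmin(W[::40,::40].reshape(-1,3),0),np.nanmax(W[::40,::40].reshape(-1,3),0))
```

```text
2.6
at [ 0.4848 -0.1408  0.2265] [ 3.1402e+00 -5.0000e-04 -3.1216e+00] shift [-0.338 -0.698 -0.036] turn [ 0.0004 -0.0002  0.0005]
[ 0.29102005 -0.47377419 -0.0022461 ] [0.66360567 0.17641086 0.3395315 ]
```

View pics/w1.png

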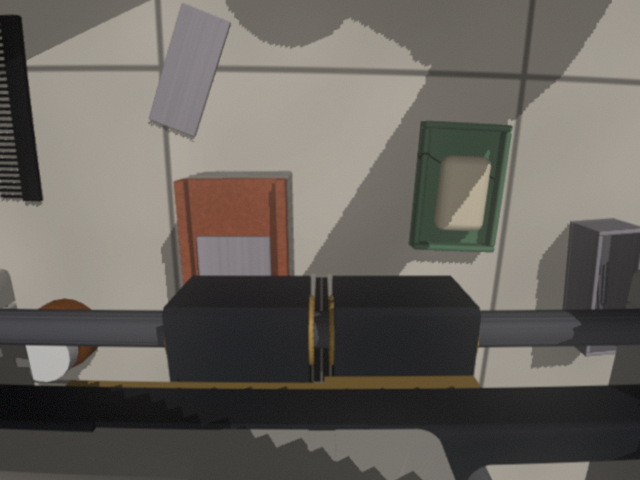

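The wrist picture shows the step's open edge at the top (177–290, 178), the cover's front edge at row 236, columns 197–270, and the fingers hiding the rest. I move behind the step.

Call:
move_arm --pt "-0.5 -0.4 0 0 0 0" --pt "-0.9 -0.7 0 0 0 0" --pt "-0.9 -0.7 0 0 0 0"

```text
time: 3.02
tool_pos: [0.5781, -0.2111, 0.2251]
tool_rot: [3.141, -0.001, -3.122]
contact_force: [-0.7, -0.0, 0.5]
opening: 0.0009
grip_force: 0.0
```

Call:
move_arm --pt "-0.5 0 0 0 0 0" --pt "-0.9 0 0 0 0 0" --pt "-0.9 0 0 0 0 0" --pt "-0.9 0 0 0 0 0"

```text
time: 3.52
tool_pos: [0.6654, -0.2081, 0.2267]
tool_rot: [3.141, -0.001, -3.121]
contact_force: [0.8, -0.3, 0.6]
opening: 0.0004
grip_force: 0.0
```

Run:
```python
from h import *
c=cam('wrist');save('w2',c['image']);W=cloud(c);np.savez('w2.npz',W=W,im=c['image'])
im=c['image'].astype(int)
red=(im[...,0]>im[...,2]+35)
for n,m in dict(strips=red&(abs(W[...,2]-.082)<.006),cover=~red&(abs(W[...,2]-.076)<.005)).items():
    m&=(W[...,0]>.43)&(W[...,0]<.67)&(W[...,1]<-.15)&(W[...,1]>-.27)
    m=cv2.morphologyEx(m.astype(np.uint8),cv2.MORPH_OPEN,np.ones((3,3)))>0
    p=W[m];print(n,len(p),cv2.minAreaRect((p[:,:2]*1000).astype(np.float32)),np.median(p[:,2]),p.min(0),p.max(0))
go([.655,-.21,.1],3.16)
```

```text
strips 4604 ((578.8300170898438, -210.10704040527344), (145.6239471435547, 86.06759643554688), 1.2827811241149902) 0.08265194160320213 [ 0.50525077 -0.25459224  0.07600631] [ 0.65256165 -0.16615198  0.08554572]
cover 15113 ((571.53173828125, -211.73568725585938), (134.84642028808594, 61.50132369995117), 1.2031359672546387) 0.07675489190320556 [ 0.50367266 -0.24319402  0.07101378] [ 0.63870309 -0.1807021   0.07961951]
at [ 0.6652 -0.2085  0.2272] [ 3.1413e+00 -5.0000e-04 -3.1216e+00] shift [ 0.102 -0.013  1.272] turn [ 0.0001 -0.0002  0.0005]
```

View pics/w2.png

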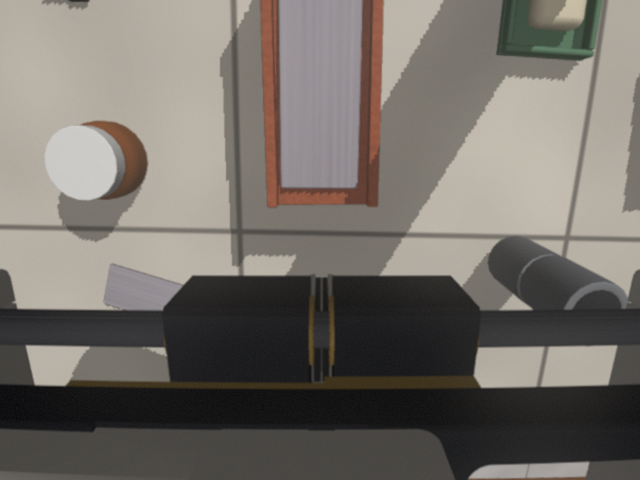

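The cover's rear edge (row 188, columns 280–358) and the step's rear edge (row 205) are both visible, with nothing near the fingers' landing place. I lower the closed fingers behind the cover.

Call:
move_arm --pt "0 0 0.5 0 0 0" --pt "0 0 1 0 0 0" --pt "0.05 0 1 0 0 0" --pt "0.05 0 1 0 0 0"

```text
time: 4.08
tool_pos: [0.6613, -0.2103, 0.1296]
tool_rot: [-3.14, 0.003, -3.123]
contact_force: [0.1, -0.4, -0.1]
opening: 0.0007
grip_force: 0.0
```

Call:
move_arm --pt "0 0 0.2 0 0 0" --pt "0 0 0.4 0 0 0" --pt "0 0 0.53 0 0 0" --pt "0 0 0.53 0 0 0" --pt "0 0 0.53 0 0 0"

```text
time: 4.7
tool_pos: [0.6618, -0.2101, 0.0753]
tool_rot: [-3.141, 0.002, -3.122]
contact_force: [0.1, 0.6, -0.5]
opening: 0.0001
grip_force: 0.0
```

Run:
```python
from h import *
s=robot.observe();print(s['tool_pos'],s['tool_rot'],s['contact_force'])
go([.6415-.080,-.2125,.0735],np.pi+.021)
```

```text
[ 0.66178824 -0.2101479   0.07531377] [-3.14063686e+00  2.23981661e-03 -3.12241985e+00] [ 0.10421463  0.62114382 -0.48210235]
at [ 0.6618 -0.2101  0.0753] [-3.1406e+00  2.2000e-03 -3.1224e+00] shift [ 1.003 -0.004  0.016] turn [-0.0003  0.0007 -0.0006]
```

Call:
move_arm --pt "0 0 0.028 0 0 0" --pt "0 0 0.028 0 0 0" --pt "0.08 0 0.028 0 0 0" --pt "0.14 0 0.028 0 0 0" --pt "0.2 0 0.028 0 0 0" --pt "0.26 0 0.028 0 0 0" --pt "0.32 0 0.028 0 0 0" --pt "0.38 0 0.028 0 0 0" --pt "0.4 0 0.028 0 0 0"

```text
time: 5.82
tool_pos: [0.6207, -0.2106, 0.071]
tool_rot: [3.142, 0.0, -3.123]
contact_force: [0.7, -0.3, -0.7]
opening: 0.0006
grip_force: 0.3
```

```bash
cat >> h.py <<'E'
def cover(n):
    c=cam(n);W=cloud(c);im=c['image'].astype(int)
    red=(im[...,0]>im[...,2]+30)
    m=~red&(abs(W[...,2]-.076)<.004)&(im[...,0]>45)&(W[...,0]>.36)&(W[...,0]<.67)&(W[...,1]<-.15)&(W[...,1]>-.27)
    m=cv2.morphologyEx(m.astype(np.uint8),cv2.MORPH_OPEN,np.ones((3,3)))
    k,l,st,_=cv2.connectedComponentsWithStats(m);m=l==1+st[1:,4].argmax()
    p=W[m];print(n,len(p),cv2.minAreaRect((p[:,:2]*1000).astype(np.float32)),np.median(p[:,2]),p.min(0).round(4),p.max(0).round(4))
    return c
E
python3 - <<'E'
from h import *
cover('wrist');cover('top');print(robot.observe()['tool_pos'])
E
```

```text
wrist 43313 ((559.1865234375, -212.67599487304688), (105.78496551513672, 60.7275276184082), 1.3596467971801758) 0.07671584252943603 [ 0.5057 -0.2439  0.0722] [ 0.6121 -0.1818  0.0798]Traceback (most recent call last):
  File "<stdin>", line 2, in <module>
  File "h.py", line 31, in cover
    k,l,st,_=cv2.connectedComponentsWithStats(m);m=l==1+st[1:,4].argmax()
                                                        ~~~~~~~~~~~~~~~^^
ValueError: attempt to get argmax of an empty sequence
```

Call:
move_arm --pt "0.06 0 0 0 0 0" --pt "0.12 0 0 0 0 0" --pt "0.18 0 0 0 0 0" --pt "0.24 0 0 0 0 0" --pt "0.3 0 0 0 0 0" --pt "0.36 0 0 0 0 0" --pt "0.42 0 0 0 0 0" --pt "0.48 0 0 0 0 0" --pt "0.54 0 0 0 0 0" --pt "0.6 0 0 0 0 0" --pt "0.6 0 0 0 0 0"

```text
time: 7.3
tool_pos: [0.5603, -0.2117, 0.0708]
tool_rot: [3.141, -0.001, -3.123]
contact_force: [-0.8, 0.3, -0.5]
opening: 0.0003
grip_force: 0.0
```

Run:
```python
from h import *
cover('wrist');print(robot.observe()['tool_pos'])
```

```text
wrist 43346 ((498.6226501464844, -213.60887145996094), (105.13176727294922, 60.773681640625), 1.3344125747680664) 0.07670370299397754 [ 0.4454 -0.245   0.0731] [ 0.5512 -0.1829  0.0799]
[ 0.56053269 -0.21168952  0.07077078]
```

Call:
move_arm --pt "0.06 0 0 0 0 0" --pt "0.12 0 0 0 0 0" --pt "0.18 0 0 0 0 0" --pt "0.19 0 0 0 0 0" --pt "0.19 0 0 0 0 0" --pt "0.1 0 0 0 0 0" --pt "0.0 0 0 0 0 0" --pt "0 0 -0.5 0 0 0" --pt "0 0 -1 0 0 0" --pt "0 0 -1 0 0 0"

```text
time: 8.6
tool_pos: [0.5639, -0.2127, 0.1755]
tool_rot: [-3.137, 0.008, -3.122]
contact_force: [-0.2, -0.1, -0.4]
opening: 0.0007
grip_force: 0.0
```

Call:
move_arm --pt "0 0 -0.4 0 0 0" --pt "0 0 -0.5 0 0 0" --pt "0 0 -0.5 0 0 0" --pt "0 0 -0.5 0 0 0" --fingers 1

```text
time: 9.1
tool_pos: [0.5605, -0.2114, 0.219]
tool_rot: [3.14, -0.003, -3.122]
contact_force: [-0.1, 0.5, -0.2]
opening: 0.0358
grip_force: 0.0
```

Run:
```python
from h import *
c=cover('wrist');save('w3',c['image']);print(robot.observe()['tool_pos'])
cover('side')
```

```text
wrist 15279 ((465.62811279296875, -214.3804168701172), (128.9527130126953, 60.35763168334961), 1.3172454833984375) 0.07671478850970531 [ 0.4007 -0.2458  0.0736] [ 0.5305 -0.1828  0.0797]
[ 0.5605157  -0.21141316  0.21912329]
side 164 ((418.4411315917969, -208.1647491455078), (52.619388580322266, 57.49065017700195), 17.222517013549805) 0.07733450870339975 [ 0.392  -0.2406  0.0721] [ 0.4441 -0.179   0.08  ]
```

View pics/w3.png

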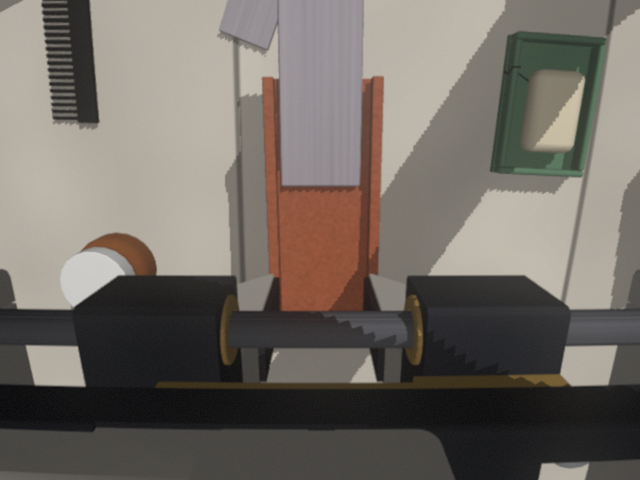

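The cover's rear edge is at row 186 and the plate now crosses the step's open edge (row 80). That is about 60 mm of overhang, lying straight. I go over the overhang and descend with open fingers.

Call:
move_arm --pt "0.5 0 0 0 0 0" --pt "1 0 0 0 0 0" --pt "1 0 0 0 0 0" --fingers 1

```text
time: 9.57
tool_pos: [0.4581, -0.2131, 0.2203]
tool_rot: [3.14, -0.003, -3.124]
contact_force: [1.2, 0.3, 0.8]
opening: 0.0738
grip_force: 0.0
```

Call:
move_arm --pt "0.4 0 0.4 0 0 0" --pt "0.4 0 0.8 0 0 0" --pt "0.4 0 1 0 0 0" --pt "0.4 0 1 0 0 0" --pt "0.4 0 1 0 0 0"

```text
time: 10.2
tool_pos: [0.422, -0.2148, 0.1215]
tool_rot: [-3.141, 0.001, -3.122]
contact_force: [0.3, 1.1, 0.5]
opening: 0.0916
grip_force: 0.0
```

Run:
```python
from h import *
s=robot.observe();print(s['time'],s['opening'])
go([.419,-.2153,.0545],np.pi+.022)
```

```text
10.2 0.09159399973112954
at [ 0.422  -0.2148  0.1215] [-3.1410e+00  1.1000e-03 -3.1222e+00] shift [ 0.031 -0.004  0.67 ] turn [-0.0002  0.0003 -0.0008]
```

Call:
move_arm --pt "0.03 0 0.3 0 0 0" --pt "0.03 0 0.55 0 0 0" --pt "0.03 0 0.67 0 0 0" --pt "0.03 0 0.67 0 0 0" --pt "0.03 0 0.67 0 0 0"

```text
time: 10.82
tool_pos: [0.4188, -0.2149, 0.0549]
tool_rot: [-3.14, 0.002, -3.122]
contact_force: [0.5, -0.1, -0.1]
opening: 0.0918
grip_force: 0.0
```

Call:
move_arm --pt "0 0 0 0 0 0" --pt "0 0 0 0 0 0" --pt "0 0 0 0 0 0" --pt "0 0 0 0 0 0" --pt "0 0 0 0 0 0" --pt "0 0 0 0 0 0" --pt "0 0 0 0 0 0" --fingers -1 --newtons 45

```text
time: 11.7
tool_pos: [0.4181, -0.2145, 0.0539]
tool_rot: [3.142, 0.0, -3.122]
contact_force: [0.1, -0.8, 1.0]
opening: 0.0589
grip_force: 45.0
```

Run:
```python
from h import *
s=robot.observe();print(s['time'],s['opening'],s['grip_force'],s['contact_force'],s['tool_pos'],s['tool_rot'])
```

```text
11.7 0.05891897406935691 45.00010550022125 [ 0.07227664 -0.80993502  1.02647478] [ 0.41812224 -0.21449622  0.05391026] [ 3.14155004e+00  1.24072319e-04 -3.12244123e+00]
```

Gripped at 59 mm, which matches the 60 mm cover. I lift slowly.

Call:
move_arm --pt "0 0 -0.05 0 0 0" --pt "0 0 -0.15 0 0 0" --pt "0 0 -0.3 0 0 0" --pt "0 0 -0.5 0 0 0" --pt "0 0 -0.7 0 0 0" --pt "0 0 -0.9 0 0 0" --pt "0 0 -0.9 0 0 0" --pt "0 0 -0.9 0 0 0"

```text
time: 12.7
tool_pos: [0.4177, -0.2142, 0.1435]
tool_rot: [3.141, -0.001, -3.122]
contact_force: [-0.3, -0.6, -1.5]
opening: 0.0591
grip_force: 45.0
```

Run:
```python
from h import *
s=robot.observe();print(s['time'],s['opening'],s['grip_force'],s['contact_force'],s['tool_pos'])
for n in('side','top'):
    c=cam(n);W=cloud(c)
    m=(abs(W[...,0]-.48)<.1)&(abs(W[...,1]+.215)<.045)&(abs(W[...,2]-.165)<.03)
    p=W[m];
    A=np.c_[p[:,0]-.4188,p[:,1]+.215,np.ones(len(p))];
    for _ in range(6):
        k=np.linalg.lstsq(A,p[:,2],rcond=None)[0];r=abs(A@k-p[:,2]);A=A[r<max(.003,np.median(r)*2)];p=p[r<max(.003,np.median(r)*2)]
    print(n,len(p),k,np.ptp(p,0),p.min(0),p.max(0),cv2.minAreaRect((p[:,:2]*1000).astype(np.float32)))
    if n=='side':save('s2',cv2.resize(c['image'][80:330,180:500],None,fx=2,fy=2))
```

```text
12.7 0.05913144822574627 44.99963164329529 [-0.27124676 -0.63156264 -1.51086455] [ 0.4177033 -0.2141998  0.1434667]
side 337 [-0.01397026 -0.02955756  0.16781825] [0.13790662 0.07187388 0.00767029] [ 0.3922243  -0.24268392  0.16285718] [ 0.53013092 -0.17081004  0.17052747] ((461.2012939453125, -207.53147888183594), (65.80168151855469, 141.0933380126953), 85.86469268798828)
top 416 [-0.00879114  0.00078185  0.16530096] [0.0974152  0.06069574 0.0065738 ] [ 0.43250378 -0.2418546   0.16139555] [ 0.52991898 -0.18115885  0.16796935] ((491.0436096191406, -196.08566284179688), (54.93026351928711, 105.27871704101562), 66.20697021484375)
```

View pics/s2.png

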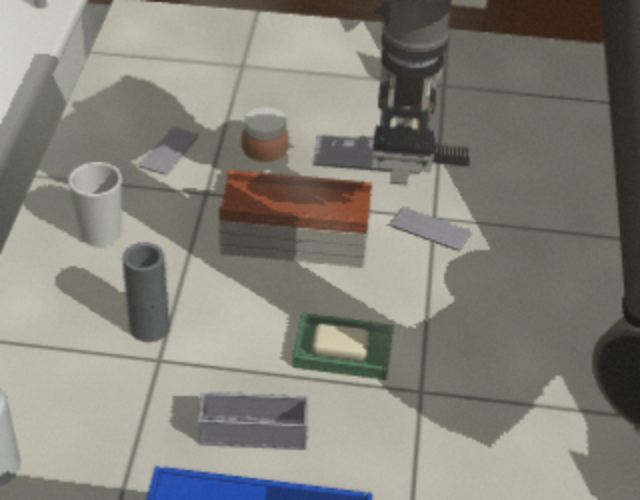

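The cover is held level above the step, with the box open and clear at (252,420) in the crop. I refine the box pose with the other views and move toward it.

Run:
```python
from h import *
for n in('top','side','w1'):
    W=np.load(n+'.npz')['W']
    m=(abs(W[...,2]-.045)<.004)&(abs(W[...,0]-.556)<.09)&(abs(W[...,1]-.139)<.06)
    p=W[m];print(n,len(p),cv2.minAreaRect((p[:,:2]*1000).astype(np.float32)),np.median(p[:,2]))
```

```text
top 176 ((555.8561401367188, 139.05166625976562), (128.52760314941406, 46.20250701904297), 5.841175556182861) 0.04523356576613147
side 308 ((556.6146240234375, 142.77450561523438), (128.3336944580078, 53.661460876464844), 5.223922252655029) 0.04483579922500347
w1 1093 ((556.20703125, 137.36782836914062), (129.35755920410156, 45.590824127197266), 5.085544109344482) 0.044813979604657606
```

Call:
move_arm --pt "0 0.2 -0.1 0 0 0" --pt "0 0.5 -0.2 0 0 0" --pt "0 0.8 -0.2 0 0 0" --pt "0 1 -0.2 0 0 0"

```text
time: 13.3
tool_pos: [0.4156, -0.1123, 0.1641]
tool_rot: [3.141, -0.0, -3.121]
contact_force: [-0.7, -0.1, -1.3]
opening: 0.0593
grip_force: 45.0
```

Call:
move_arm --pt "0 0.3 0 0 0 0" --pt "0 0.6 0 0 0 0" --pt "0 0.9 0 0 0 0" --pt "0 1 0 0 0 0"

```text
time: 13.8
tool_pos: [0.4135, -0.0125, 0.164]
tool_rot: [3.141, -0.0, -3.12]
contact_force: [1.0, -0.0, -1.8]
opening: 0.0591
grip_force: 45.0
```

Call:
move_arm --pt "0 0.3 0 0 0 0" --pt "0 0.6 0 0 0 0" --pt "0 0.85 0 0 0 0" --pt "0 1 0 0 0 0" --pt "0 1 0 0 0 0"

```text
time: 14.42
tool_pos: [0.4122, 0.0859, 0.1639]
tool_rot: [-3.141, -0.0, -3.121]
contact_force: [1.0, -0.1, -1.3]
opening: 0.0591
grip_force: 45.0
```

Run:
```python
from h import *
s=robot.observe();print(s['time'],s['opening'],s['grip_force'])
go([.514,.1345,.13],np.pi+.105)
```

```text
14.425 0.05906434706288642 44.999892711639404
at [0.4122 0.0859 0.1639] [-3.1415 -0.     -3.1208] shift [-1.028  0.465  0.339] turn [-0.     -0.     -0.0268]
```

Call:
move_arm --pt "-0.2 0.1 0 0 0 -0.01" --pt "-0.5 0.25 0 0 0 -0.02" --pt "-0.8 0.4 0.1 0 0 -0.025" --pt "-1 0.46 0.3 0 0 -0.025" --pt "-1 0.46 0.5 0 0 -0.025" --pt "-1 0.46 0.7 0 0 -0.025" --pt "-1 0.46 0.7 0 0 -0.025" --pt "-1 0.46 0.7 0 0 -0.025"

```text
time: 15.42
tool_pos: [0.512, 0.1328, 0.0946]
tool_rot: [-3.142, 0.001, -3.044]
contact_force: [0.3, -0.4, -0.5]
opening: 0.0589
grip_force: 45.0
```

Run:
```python
from h import *
s=robot.observe();print(s['time'],s['opening'],s['grip_force'])
go([.5137,.1339,.0295],np.pi+.097)
for n in('top','side'):
    c=cam(n);W=cloud(c);im=c['image']
    zc=s['tool_pos'][2]+.022
    m=(abs(W[...,2]-zc)<.006)&(abs(W[...,0]-.57)<.1)&(abs(W[...,1]-.139)<.04)
    p=W[m];print(n,len(p),cv2.minAreaRect((p[:,:2]*1000).astype(np.float32)),np.median(p[:,2]),p.min(0),p.max(0))
    if n=='top': a=cv2.resize(im[195:300,235:375],None,fx=4,fy=4)
    else: b=cv2.resize(im[180:380,200:460],None,fx=2,fy=2)
save('t3',np.vstack([cv2.resize(a,(400,300)),cv2.resize(b,(400,300))]))
```

```text
15.425 0.058921597530529536 44.999619126319885
at [0.512  0.1328 0.0946] [-3.1415e+00  1.0000e-03 -3.0445e+00] shift [-0.017  0.009  0.651] turn [-0.      0.0003  0.    ]
top 38 ((487.3670654296875, 129.22669982910156), (5.254577159881592, 58.1334342956543), 5.462273597717285) 0.11692233836149912 [0.48311209 0.10004188 0.11355288] [0.49258935 0.15801913 0.12260502]
side 660 ((562.978759765625, 139.23268127441406), (125.40911102294922, 67.0988540649414), 8.55349349975586) 0.1177765619067993 [0.50533788 0.09981374 0.11153271] [0.62565452 0.17572881 0.12254811]
```

View pics/t3.png

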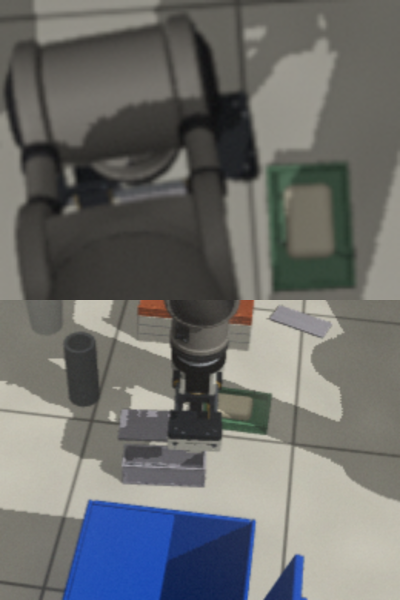

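The cover hangs level just above the box (side crop, plate at (150,425), box at (163,468)), aligned with its long side. I lower it and slow down near contact.

Call:
move_arm --pt "-0.02 0.01 0.2 0 0 0" --pt "-0.02 0.01 0.4 0 0 0" --pt "-0.02 0.01 0.52 0 0 0" --pt "-0.02 0.01 0.57 0 0 0" --pt "-0.02 0.01 0.6 0 0 0" --pt "-0.02 0.01 0.6 0 0 0" --pt "-0.02 0.01 0.6 0 0 0"

```text
time: 16.4
tool_pos: [0.5137, 0.1346, 0.0344]
tool_rot: [3.141, 0.001, -3.044]
contact_force: [-1.2, -0.8, -1.3]
opening: 0.0589
grip_force: 45.0
```

Run:
```python
from h import *
s=robot.observe();print(s['time'],s['opening'],s['grip_force'],s['contact_force'],s['torque'])
go([.5137,.1339,.0295],np.pi+.097)
c=cam('side');W=cloud(c)
m=(abs(W[...,2]-.055)<.014)&(abs(W[...,0]-.57)<.1)&(abs(W[...,1]-.139)<.05)
p=W[m];p=p[p[:,0]>.58];print(len(p),np.percentile(p[:,2],[10,25,50,75,90]))
b=cv2.resize(c['image'][240:320,250:370],None,fx=5,fy=5,interpolation=cv2.INTER_CUBIC);save('s4',b)
```

```text
16.4 0.058909041508785814 44.999592304229736 [-1.17033839 -0.78132001 -1.26263186] [0.03436575 0.07586545 0.03239031]
at [0.5137 0.1346 0.0344] [ 3.1415e+00  9.0000e-04 -3.0439e+00] shift [ 0.    -0.007  0.049] turn [0.     0.0003 0.0002]
414 [0.05308298 0.05538857 0.05676615 0.05843255 0.05985515]
```

View pics/s4.png

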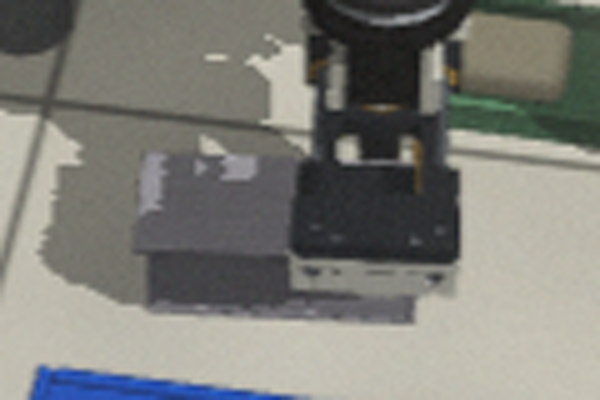

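The cover sits 5–6 mm above the box, overhanging evenly at the far end (134–150, 250). I lower in small steps until contact.

Call:
move_arm --pt "0 -0.005 0.02 0 0 0" --pt "0 -0.005 0.035 0 0 0" --pt "0 -0.005 0.04 0 0 0" --pt "0 -0.005 0.04 0 0 0"

```text
time: 16.95
tool_pos: [0.5134, 0.1341, 0.0299]
tool_rot: [3.142, -0.0, -3.044]
contact_force: [0.8, 0.0, -1.4]
opening: 0.059
grip_force: 45.0
```

Call:
move_arm --pt "0 0 0.01 0 0 0" --pt "0 0 0.01 0 0 0" --pt "0 0 0.01 0 0 0"

```text
time: 17.32
tool_pos: [0.5134, 0.1341, 0.029]
tool_rot: [3.142, 0.0, -3.044]
contact_force: [-0.0, -0.5, 0.3]
opening: 0.0588
grip_force: 45.0
```

Call:
move_arm --pt "0 0 0.005 0 0 0" --pt "0 0 0.005 0 0 0" --pt "0 0 0.005 0 0 0"

```text
time: 17.7
tool_pos: [0.5135, 0.1341, 0.029]
tool_rot: [3.142, 0.001, -3.044]
contact_force: [-1.1, -0.5, 4.8]
opening: 0.059
grip_force: 45.0
```

Call:
move_arm --pt "0 0 0.005 0 0 0" --pt "0 0 0.005 0 0 0" --pt "0 0 0.005 0 0 0"

```text
time: 18.08
tool_pos: [0.5135, 0.1341, 0.029]
tool_rot: [3.142, 0.001, -3.044]
contact_force: [-5.0, 0.1, 8.9]
opening: 0.0591
grip_force: 45.0
```

Contact made. I ease the pressure, open, and lift straight up.

Call:
move_arm --pt "0 0 -0.006 0 0 0" --pt "0 0 -0.006 0 0 0" --newtons 5

```text
time: 18.32
tool_pos: [0.5135, 0.1341, 0.0288]
tool_rot: [3.142, 0.0, -3.044]
contact_force: [-0.5, -0.1, 5.4]
opening: 0.0598
grip_force: 5.0
```

Call:
move_arm --pt "0 0 0 0 0 0" --pt "0 0 0 0 0 0" --pt "0 0 0 0 0 0" --pt "0 0 0 0 0 0" --pt "0 0 0 0 0 0" --pt "0 0 0 0 0 0" --fingers 1

```text
time: 19.08
tool_pos: [0.5134, 0.1341, 0.0285]
tool_rot: [3.142, 0.0, -3.044]
contact_force: [1.1, 0.9, -0.6]
opening: 0.0919
grip_force: 0.0
```

Call:
move_arm --pt "0 0 -0.15 0 0 0" --pt "0 0 -0.4 0 0 0" --pt "0 0 -0.8 0 0 0" --pt "0 0 -1 0 0 0" --pt "0 0 -1 0 0 0"

```text
time: 19.7
tool_pos: [0.5145, 0.1342, 0.1309]
tool_rot: [3.141, 0.005, -3.044]
contact_force: [0.1, -0.2, -0.8]
opening: 0.0916
grip_force: 0.0
```

Call:
move_arm --pt "0.3 -0.3 -0.5 0 0 0" --pt "0.6 -0.8 -0.8 0 0 0" --pt "0.9 -1 -0.8 0 0 0" --pt "0.9 -1 -0.8 0 0 0"

```text
time: 20.2
tool_pos: [0.4318, 0.0245, 0.2084]
tool_rot: [-3.142, -0.001, -3.047]
contact_force: [-0.3, 0.2, -0.2]
opening: 0.0919
grip_force: 0.0
```

Call:
move_arm --pt "0 -0.5 0 0 0 0" --pt "0 -1 0 0 0 0" --pt "0 -1 0 0 0 0" --pt "0 -1 0 0 0 0"

```text
time: 20.7
tool_pos: [0.4432, -0.073, 0.2078]
tool_rot: [3.14, -0.001, -3.044]
contact_force: [0.1, 0.6, -0.2]
opening: 0.0914
grip_force: 0.0
```

Run:
```python
from h import *
s=robot.observe();print(s['time'],s['opening'],s['contact_force'])
for n in('top','side'):
    c=cam(n);W=cloud(c);im=c['image']
    for zc,l in((.051,'cover'),):
        m=(abs(W[...,2]-zc)<.004)&(abs(W[...,0]-.556)<.09)&(abs(W[...,1]-.139)<.06)
        p=W[m];A=np.c_[p[:,:2]-p[:,:2].mean(0),np.ones(len(p))]
        print(n,len(p),cv2.minAreaRect((p[:,:2]*1000).astype(np.float32)),np.linalg.lstsq(A,p[:,2],rcond=None)[0])
    if n=='top': save('t5',cv2.resize(im[150:330,250:510],None,fx=3,fy=3,interpolation=cv2.INTER_CUBIC)[:600,:800])
    for q,(x,y,z) in dict(roll=(.7165,-.0101,.13),tray=(.4628,-.0122,.0236)).items():
        m=(abs(W[...,2]-z)<.01)&(abs(W[...,0]-x)<.075)&(abs(W[...,1]-y)<.06);p=W[m];print(q,len(p),cv2.minAreaRect((p[:,:2]*1000).astype(np.float32))[:2] if len(p) else 0)
    if n=='side':
        d=np.load('side.npz')['W']
        m=(abs(d[...,2]-.045)<.004)&(abs(d[...,0]-.556)<.09)&(abs(d[...,1]-.139)<.06)
```

```text
20.7 0.09141586333494067 [ 0.14081208  0.64086387 -0.19042256]
top 1015 ((554.7172241210938, 137.0266876220703), (140.28562927246094, 60.166324615478516), 5.649721145629883) [ 0.0017172  -0.00205112  0.0512686 ]
roll 174 ((715.9524536132812, -9.973426818847656), (49.73481750488281, 51.15524673461914))
tray 168 ((463.4386291503906, -10.701126098632812), (78.188232421875, 120.86978149414062))
side 1016 ((555.995361328125, 140.4095916748047), (139.6986541748047, 66.53811645507812), 5.965545654296875) [0.00075603 0.00267429 0.05194504]
roll 227 ((718.0501708984375, -7.034049987792969), (50.336204528808594, 54.464256286621094))
tray 820 ((463.46746826171875, -8.62479019165039), (89.5286865234375, 119.82894134521484))
```

View pics/t5.png

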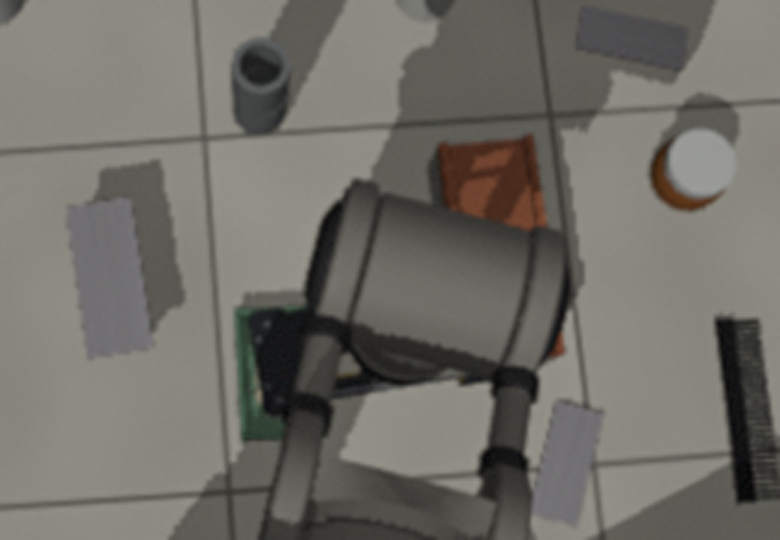

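The cover (110,278 in the crop) lies flat on the box: level within 0.003 rad, square to it within 0.2°, and centred within about 2 mm against a 6–7 mm overhang. The rollers and tray haven't moved by measurement; the jar and comb look unchanged in the picture. I'm handing in.

```bash
python3 -c "
from h import *
print(robot.hand_in())"
```

```text
the job is handed in; nothing more can be done
None
```

The cover lies flat on the hair pin box, about 2 mm off centre and square within 0.2°. The gripper is clear of everything, and the job was handed in at about 21 s.

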